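# Cock the sprung clamp jaw and load the square sofa foot

## Robot

A 6-joint arm with a two-finger parallel gripper is mounted at the origin on the work surface. World frame = base frame: x ahead of the robot, y to its left, z up, the work surface at z = 0. Lengths are in m, angles in degrees, forces in N, time in s.
With the tool pointing down it reaches from about 0.375 to 0.9 m from the base axis. Payload 3.1 kg.
Tool frame: the origin (TCP) lies between the finger pads; the fingertips stand 11 mm ahead of it and the grasp point (between the pads) lies 8 mm behind it; z points along the fingers, y is the line along which they close (so a half turn about z gives the same grasp; the last joint's range is limited). The gripper opens to 87 mm and grips with 3 to 60 N. Pads are 19 mm wide; open, the fingers measure 117 mm over their backs; the gripper's body (75 mm by 190 mm) begins 51 mm behind the grasp point.
Start: joints at [-87.519, 30.224, 82.088, -0, 67.689, -10.227], TCP at [0.138, -0.61, 0.234] pointing down, gripper open.
Joint ranges: [-176.69, 176.69], [-43.24, 126.21], [12.49, 139.97], [-82, 262], [0, 151.66], [-163.58, 163.58]. Speed limits (degrees/s): [159.86, 159.86, 180, 180, 180, 180].

## Interface

Orientations are given as a 3x3 rotation matrix whose columns are the frame's x, y, z axes.
In Python, from rig import bot gives the robot as it stands.
- The arm moves only by the tool apply_moves, never from a script. Its argument "steps" is a list that holds one entry, the list of rows, each a list of 7 numbers: the shift along the tool's x, y, z in cm, then the turn, a rotation vector about the tool's x, y, z in degrees, then the gripper command: -1 is shut, 1 is fully open, values between are in proportion. In form: [[[dx, dy, dz, rx, ry, rz, jaw], ...]]. A call has 1 to 20 rows; each row is the pose to reach, as a shift and turn from the pose commanded when the call began, along the tool's axes at that moment; what a row does not reach only later rows make up. A row lasts 1/8 s, in which the tool goes at most 62.5 mm and 10.7 degrees, less where a joint would pass 70% of its speed; a pose out of reach is approached as far as the arm can. A call with a gripper value outside its range is refused whole. The fingers move at their own pace and stop on an object; the grip force is fixed at half the most. Time passes only in rows, so rows that repeat a pose let the fingers close. It gives the time, the measured TCP pose, the force, the opening and the grip force at its end, in the units of the state.
- bot.read_state(): the state, without advancing time (a new reading comes with each control period).
- bot.capture(name): name is "scene" or "top" or "wrist"; returns the picture (400x640x3 uint8, blue, green, red); there is no depth.
- bot.camera_model(name): a dict with "intrinsics" (3x3 intrinsics, pixels), "R" (3x3) and "t" (3): a world point X has camera coordinates R X + t. Camera axes: x right, y down, z forward; pixel columns grow to the right and rows downward; lengths in m; the calibration is good to about 2 mm. The wrist camera is an equidistant fisheye: a pixel r from the principal point sees the ray r / f radians off the axis. A picture is of the moment at which its call begins: read the wrist's pose just before it. camera_model takes no time and is no camera call; for the wrist camera it gives the pose at the moment of the call.
- bot.hand_in(): hands the job in; it is judged then, once.
The state is a dict: "time_s": time; "joint_positions": joint angles; "qvel": joint speeds; "tau": joint torques, N m; "position": TCP position; "tcp_rot": TCP orientation; "force": force on the tool from outside, world axes, zero at the start; "moment": the same for the moment, N m; "opening": opening from 0.0 (shut) to 1.0 (fully open); "grasp_force": force on a finger pad.
Only numpy, scipy, OpenCV 4.12 (cv2) and the standard library are available. Lean on these libraries where they do the work, as an engineer would, in place of code of your own. Each camera call takes 0.05 s, during which the arm holds its last target. There are 200 camera calls.

## Task

On the upholsterer's bench clamp, push the spring-loaded jaw away from the fence until its sprung pin drops into the holding notch and the jaw stays open by itself. Then stand the square wooden sofa foot upright on the clamp's bed, between the fence and the opened jaw, with its faces roughly square to them and not sticking out past the jaw's ends. Leave the round foot standing where it is.

Things in the scene. Friction and masses are not known exactly. Their poses are not given: they have to be found in the camera images.
- bed (a point): Where the foot shall stand: point on the clamp's fixed plywood base (240 x 190 x 25 mm), 25 mm above the table, midway between fence and opened jaw. +x: from fence to jaw, the way the jaw opens; +y along the fence; z up. Fence and jaw: dark bars 100 mm long in y, 30 high, 30 thick; fence face at x = -40 mm, jaw face at -10 closed, +40 open. Fixed pin bracket at x 55-85, y 76-103, to 75 mm high.
- jaw_post (a point): Centre of the jaw's handle, an upright round steel post, 18 mm thick, free from 31 to 88 mm above the bed, this point 64.5 above it. It lies at y = 0 of the bed frame, x = 50 mm closed, 100 mm at its hard stop. A spring drives it back with 6 to 9 N until about x = 88; beyond, the pin falls into the notch, draws it on and holds it at x = 97 to 100. Gap to the fence 30 mm closed, 80 open.
- square_foot_mid (a point): Centre, half-way up, of the loose square wooden sofa foot, which stands upright on the table: a straight block 44 x 44 mm and 75 mm high, so that this point is 37.5 mm above its underside; x and y are square to its side faces, z up. A steel threaded stub, 8 mm thick and 18 mm long, stands up from the middle of its top. 0.11 to 0.23 kg.
- round_foot_mid (a point): Centre, half-way up, of the round turned sofa foot of the same wood, 56 mm at its widest, 75 mm high, with the same stub: a bystander, not to be moved. A white glue bottle and a hammer also lie about.

How it is judged (in metres and radians):
On the way:
1. the jaw is pushed open into its notch (x of jaw_post in the frame of bed above 0.093 m), for 0.3 s.
At the end, for the whole second after the job is handed in: Jaw held in its notch (post over 93 mm from the bed point); square foot upright (under 0.12 rad) on the bed, its centre within 25 mm of the bed point along x and 30 mm along y, faces within 0.3 rad of square; round foot standing within 30 mm of its start (x of jaw_post in the frame of bed above 0.093 m and x of square_foot_mid in the frame of bed between -0.025 and 0.025 m and y of square_foot_mid in the frame of bed between -0.03 and 0.03 m and z of square_foot_mid in the frame of bed between 0.032 and 0.043 m and angle between square_foot_mid's own z axis and vertical below 0.12 rad and (angle between the x axis of square_foot_mid and the x axis of bed, either way round below 0.3 rad or angle between the y axis of square_foot_mid and the x axis of bed, either way round below 0.3 rad) and distance of round_foot_mid from where it was at the start of the episode below 0.03 m and angle between round_foot_mid's own z axis and vertical below 0.2 rad); the robot touches nothing.
It fails at once if the round foot is knocked over or carried off (distance of round_foot_mid from where it was at the start of the episode above 0.04 m or angle between round_foot_mid's own z axis and vertical above 0.4 rad).
It also fails if it takes over 50 s, if anything falls off the work surface, if the arm or the gripper's body presses on something with over 40 N, if the wrist force passes 120 N, or if a joint passes its speed limit or range.

## Working session

There is one attempt and no reset: what is moved stays moved. The work goes in short steps, Python scripts to look and compute and a tool call to move; the robot and the scene stay as the last step left them, time stands still between calls to the robot, and variables do not carry over. Pictures are saved under pics/ and viewed, at most 10 in all, crops included, and the job is handed in when it is done.

Besides the shell and the picture viewer there is one more tool, called as name(argument=value, ...), one argument or row to a line, values as JSON. apply_moves: Moves the arm, as the interface text tells. Its arguments: {"type":"object","properties":{"steps":{"type":"array","items":{"type":"array","items":{"type":"array","items":{"type":"number"}}}}},"required":["steps"]}

```bash
mkdir -p pics; ls
python3 - <<'E'
from rig import bot
import cv2,numpy as np
for n in("scene","top"):
    cv2.imwrite(f"pics/{n}0.png",bot.capture(n)); m=bot.camera_model(n); print(n,m)
s=bot.read_state();print(s["time_s"],s["position"],s["tcp_rot"],s["force"])
E
```

```text
pics
scene {'intrinsics': array([[439.68271205,   0.        , 321.03054094],
       [  0.        , 439.68271205, 205.33605537],
       [  0.        ,   0.        ,   1.        ]]), 'R': array([[ 0.81696255,  0.57660473,  0.00995898],
       [ 0.43134177, -0.59950213, -0.67419691],
       [-0.38277469,  0.55508935, -0.7384845 ]]), 't': array([-0.45248805, -0.16796193,  1.31107095])}
top {'intrinsics': array([[401.15598813,   0.        , 325.34849114],
       [  0.        , 401.15598813, 191.71368877],
       [  0.        ,   0.        ,   1.        ]]), 'R': array([[ 0.01270639, -0.9996283 ,  0.02412069],
       [-0.99055408, -0.01587752, -0.13620031],
       [ 0.13653266, -0.02216223, -0.99038764]]), 't': array([-0.02713651,  0.54069187,  0.97845419])}
0.1 [ 0.13748533 -0.609028    0.2326651 ] [[ 9.75495208e-01  2.20020655e-01 -1.03885579e-04]
 [ 2.20020422e-01 -9.75493238e-01  1.98910731e-03]
 [ 3.36305013e-04 -1.96322160e-03 -9.99998016e-01]] [-0.03705981  0.44997523 -0.03336198]
```

View pics/top0.png

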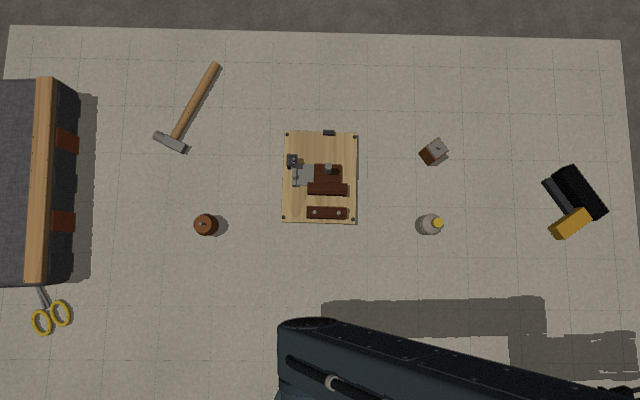

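View pics/scene0.png

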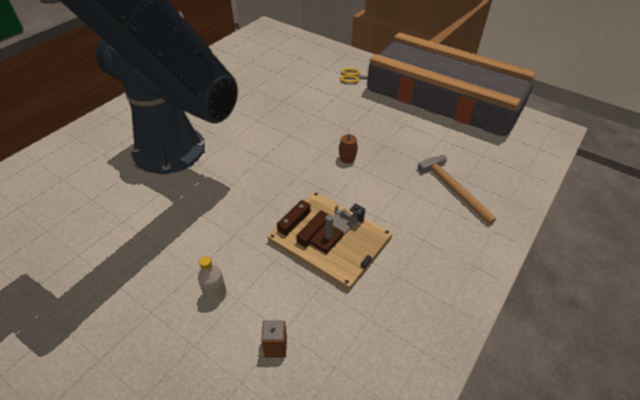

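The top view shows the clamp at px (320,177), with the fence nearest the robot at row 213 and the post near (328,168). The square foot is at (433,151), the round foot at (206,224) and the bottle at (431,224). I'll crop in for precise features.

Run:
```python
import cv2,numpy as np
a=cv2.imread("pics/top0.png");b=cv2.imread("pics/scene0.png")
A=cv2.resize(a[125:230,275:365],None,fx=5,fy=5,interpolation=cv2.INTER_CUBIC)  # 450x525
B=cv2.resize(a[130:172,412:457],None,fx=7,fy=7,interpolation=cv2.INTER_CUBIC)  # 315x294
C=np.zeros((525,800,3),np.uint8);C[:,:450]=A;C[:294,470:785]=B
cv2.imwrite("pics/c1.png",C)
D=cv2.resize(b[185:290,260:400],None,fx=5,fy=5,interpolation=cv2.INTER_CUBIC)
cv2.imwrite("pics/c2.png",D)
```

```text
(no output)
```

View pics/c1.png

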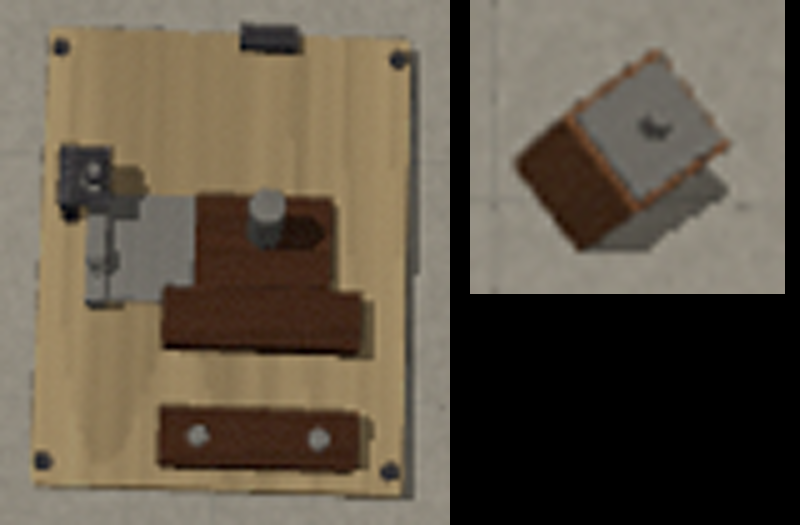

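View pics/c2.png

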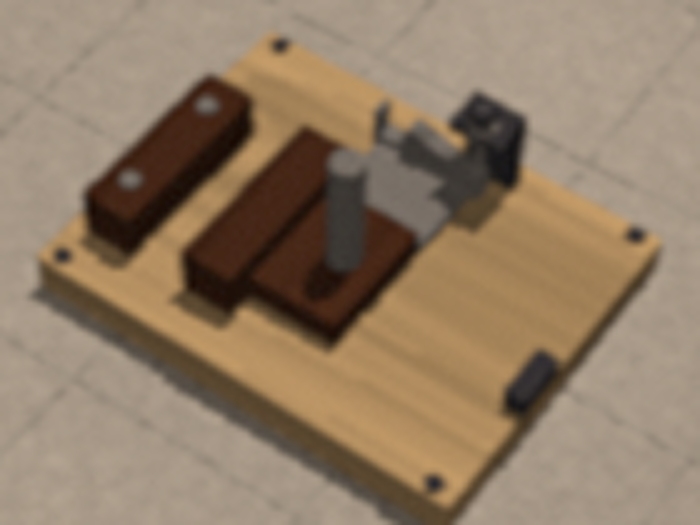

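```bash
cat > h.py <<'E'
from rig import bot
import numpy as np
def ray(n,uv):
    m=bot.camera_model(n);R=m["R"];o=-R.T@m["t"]
    d=R.T@np.linalg.inv(m["intrinsics"])@np.array([uv[0],uv[1],1.]);return o,d/np.linalg.norm(d)
def plane(n,uv,z):
    o,d=ray(n,uv);return o+d*(z-o[2])/d[2]
def tri(a,b):
    A=np.zeros((3,3));v=np.zeros(3)
    for n,uv in(("top",a),("scene",b)):
        o,d=ray(n,uv);P=np.eye(3)-np.outer(d,d);A+=P;v+=P@o
    return np.linalg.solve(A,v)
E
python3 - <<'E'
from h import *
np.set_printoptions(precision=4,suppress=True)
T=lambda x,y:(275+(x+.5)/5-.5,125+(y+.5)/5-.5)
S=lambda x,y:(260+(x+.5)/5-.5,185+(y+.5)/5-.5)
F=lambda x,y:(412+(x-470+.5)/7-.5,130+(y+.5)/7-.5)
print("post",tri(T(266,204),S(346,163)),plane("top",T(266,204),.113),plane("scene",S(346,163),.113))
print("bolts",[ (tri(T(*a),S(*b)),plane("top",T(*a),.056)) for a,b in (((199,435),(206,105)),((319,439),(130,180)))])
for a,b in zip([(61,46),(399,60),(390,471),(42,461)],[(280+355,45+189),(433,483),(62,256),(280,45)]): print("hole",plane("top",T(*a),.025),plane("scene",S(*b),.025))
print("fence",[plane("top",T(*a),.055)[:2] for a in((160,408),(360,414),(158,467),(360,470))])
print("jaw",[plane("top",T(*a),.055)[:2] for a in((163,346),(362,350),(163,288),(362,293))])
c=np.array([plane("top",F(*a),.075) for a in((655,50),(730,145),(632,212),(568,118))]);print("foot",c,c.mean(0),[np.linalg.norm(c[i]-c[i-1]) for i in range(4)],[np.degrees(np.arctan2(*(c[i]-c[i-1])[1::-1])) for i in range(4)])
print("round",plane("top",(206,224),.075),"bottle",plane("top",(438,222),.12))
E
```

```text
post [ 0.5925 -0.0237  0.1119] [ 0.5935 -0.0227  0.113 ] [ 0.592  -0.0257  0.113 ]
bolts [(array([0.488 , 0.0069, 0.0561]), array([0.4885, 0.0074, 0.056 ])), (array([ 0.487 , -0.0524,  0.0548]), array([ 0.4874, -0.0518,  0.056 ]))]
hole [0.6936 0.0829 0.025 ] [0.6912 0.0828 0.025 ]
hole [ 0.6895 -0.0938  0.025 ] [ 0.6884 -0.0941  0.025 ]
hole [ 0.4743 -0.0899  0.025 ] [ 0.4728 -0.0908  0.025 ]
hole [0.4768 0.0869 0.025 ] [0.4757 0.0855 0.025 ]
fence [array([0.5017, 0.0269]), array([ 0.5002, -0.0721]), array([0.4725, 0.0274]), array([ 0.4725, -0.0723])]
jaw [array([0.5326, 0.026 ]), array([ 0.5322, -0.073 ]), array([0.5618, 0.0266]), array([ 0.5609, -0.0728])]
foot [[ 0.6792 -0.2986  0.075 ]
 [ 0.6449 -0.3246  0.075 ]
 [ 0.62   -0.2889  0.075 ]
 [ 0.6537 -0.2668  0.075 ]] [ 0.6495 -0.2947  0.075 ] [np.float64(0.04079412279012865), np.float64(0.04302025035711114), np.float64(0.0435901290346208), np.float64(0.0403347747462761)] [np.float64(-51.27426702943819), np.float64(-142.84074137556613), np.float64(124.96867189394665), np.float64(33.20797867600336)]
round [0.4533 0.2662 0.075 ] bottle [ 0.463  -0.2793  0.12  ]
```

```bash
cat >> h.py <<'E'
from scipy.spatial.transform import Rotation as Ro
def go(x,y,z,psi):
    """print the row (cm, deg, tool axes) to tool-down pose with tool x at yaw psi"""
    s=bot.read_state();R=np.array(s["tcp_rot"]);p=np.array(s["position"])
    c,n=np.cos(np.radians(psi)),np.sin(np.radians(psi))
    T=np.array([[c,n,0],[n,-c,0],[0,0,-1]])
    print(np.round(R.T@(np.array([x,y,z])-p)*100,2),np.round(Ro.from_matrix(R.T@T).as_rotvec(degrees=True),2))
E
python3 -c "
from h import *
go(.5945,-.024,.2,89)"
```

```text
[ 57.45 -47.01   3.38] [ -0.08  -0.09 -76.29]
```

apply_moves(
  steps=[
    [[57.45,-47,3.4,0,0,-76.3,1],[57.45,-47,3.4,0,0,-76.3,1],[57.45,-47,3.4,0,0,-76.3,1],[57.45,-47,3.4,0,0,-76.3,1],[57.45,-47,3.4,0,0,-76.3,1],[57.45,-47,3.4,0,0,-76.3,1],[57.45,-47,3.4,0,0,-76.3,1],[57.45,-47,3.4,0,0,-76.3,1],[57.45,-47,3.4,0,0,-76.3,1],[57.45,-47,3.4,0,0,-76.3,1],[57.45,-47,3.4,0,0,-76.3,1],[57.45,-47,3.4,0,0,-76.3,1],[57.45,-47,3.4,0,0,-76.3,1],[57.45,-47,3.4,0,0,-76.3,1],[57.45,-47,3.4,0,0,-76.3,1],[57.45,-47,3.4,0,0,-76.3,1]],
  ],
)

```text
time_s: 2.1
position: [0.594, -0.0261, 0.1997]
tcp_rot: [[0.019, 1.0, -0.0], [1.0, -0.019, -0.0], [-0.0, -0.0, -1.0]]
force: [0.1, -0.5, -0.2]
opening: 1.001
grasp_force: 0.0
```

```bash
python3 -c "
from h import *
import cv2
s=bot.read_state();print(s['position'],s['tcp_rot'],s['force'],s['time_s'])
go(.5945,-.024,.082,89)
cv2.imwrite('pics/w1.png',bot.capture('wrist'))"
```

```text
[ 0.59397594 -0.02605324  0.19967358] [[ 1.93636261e-02  9.99812468e-01 -2.79306206e-04]
 [ 9.99812506e-01 -1.93636376e-02 -3.87350685e-05]
 [-4.41361886e-05 -2.78503786e-04 -9.99999960e-01]] [ 0.11720216 -0.51265462 -0.16953669] 2.1
[ 0.21  0.05 11.77] [-0.02  0.   -0.11]
```

View pics/w1.png

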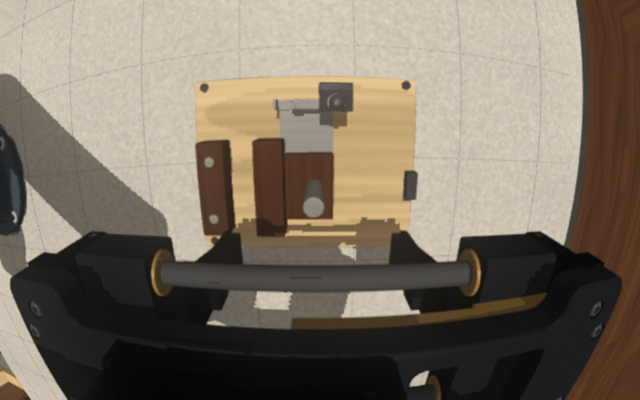

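The wrist view shows the post top at px (313,206), centred between the fingers. I'll descend and grip it.

apply_moves(
  steps=[
    [[0.2,0.2,5.9,0,0,0,1],[0.2,0.2,11.8,0,0,0,1],[0.2,0.2,11.8,0,0,0,1],[0.2,0.2,11.8,0,0,0,0.2],[0.2,0.2,11.8,0,0,0,-0.2],[0.2,0.2,11.8,0,0,0,-0.5],[0.2,0.2,11.8,0,0,0,-1],[0.2,0.2,11.8,0,0,0,-1],[0.2,0.2,11.8,0,0,0,-1],[0.2,0.2,11.8,0,0,0,-1]],
  ],
)

```text
time_s: 3.4
position: [0.5959, -0.0227, 0.0813]
tcp_rot: [[0.017, 1.0, -0.002], [1.0, -0.017, 0.0], [0.0, -0.002, -1.0]]
force: [-6.1, -0.9, 3.5]
opening: 0.288
grasp_force: 3.1
```

apply_moves(
  steps=[
    [[0,0,0,0,0,0,-1],[0,0,0,0,0,0,-1],[0,0,0,0,0,0,-1],[0,0,0,0,0,0,-1]],
  ],
)

```text
time_s: 3.9
position: [0.5929, -0.0226, 0.0812]
tcp_rot: [[0.017, 1.0, -0.008], [1.0, -0.017, 0.001], [0.0, -0.008, -1.0]]
force: [-7.2, -1.1, 5.2]
opening: 0.198
grasp_force: 30.0
```

apply_moves(
  steps=[
    [[0,1,0,0,0,0,-1],[0,2,0,0,0,0,-1],[0,3,0,0,0,0,-1],[0,3.8,0,0,0,0,-1],[0,4.4,0,0,0,0,-1],[0,4.6,0,0,0,0,-1],[0,4.6,0,0,0,0,-1]],
  ],
)

```text
time_s: 4.78
position: [0.6422, -0.0239, 0.0813]
tcp_rot: [[0.017, 1.0, -0.001], [1.0, -0.017, -0.0], [-0.0, -0.001, -1.0]]
force: [-2.9, -2.1, -0.2]
opening: 0.2
grasp_force: 30.0
```

apply_moves(
  steps=[
    [[0,0,0,0,0,0,-1],[0,0,0,0,0,0,-1],[0,0,0,0,0,0,0],[0,0,0,0,0,0,0.3],[0,0,0,0,0,0,0.6],[0,0,0,0,0,0,0.6],[0,0,0,0,0,0,0.6],[0,0,-5,0,0,0,1],[0,0,-10,0,0,0,1],[0,0,-12,0,0,0,1],[0,0,-12,0,0,0,1]],
  ],
)

```text
time_s: 6.15
position: [0.6439, -0.0238, 0.2038]
tcp_rot: [[0.017, 1.0, 0.005], [1.0, -0.017, -0.001], [-0.001, 0.005, -1.0]]
force: [0.1, -0.2, -0.2]
opening: 0.992
grasp_force: 0.0
```

```bash
python3 -c "
from h import *
go(.6495,-.2947,.2,36)"
```

```text
[-27.08   1.03   0.4 ] [ 0.28 -0.08 53.01]
```

apply_moves(
  steps=[
    [[-27.1,1,0.4,0,0,53,1],[-27.1,1,0.4,0,0,53,1],[-27.1,1,0.4,0,0,53,1],[-27.1,1,0.4,0,0,53,1],[-27.1,1,0.4,0,0,53,1],[-27.1,1,0.4,0,0,53,1],[-27.1,1,0.4,0,0,53,1],[-27.1,1,0.4,0,0,53,1]],
  ],
)

```text
time_s: 7.15
position: [0.6479, -0.2927, 0.1972]
tcp_rot: [[0.807, 0.591, -0.001], [0.591, -0.807, 0.001], [-0.0, -0.001, -1.0]]
force: [0.5, 0.3, -0.3]
opening: 0.996
grasp_force: 0.0
```

```bash
python3 -c "
from h import *
import cv2
s=bot.read_state();print(s['position'])
w=bot.capture('wrist');t=bot.capture('top')
C=np.zeros((400,800,3),np.uint8);C[:200,:]=0
C[:,:440]=w[:,100:540]
C[:315,450:]=cv2.resize(t[125:230,275:365],None,fx=3,fy=3,interpolation=cv2.INTER_CUBIC)[:, :350] if False else cv2.resize(t[125:215,275:375],(350,315),interpolation=cv2.INTER_CUBIC)
cv2.imwrite('pics/w2.png',C)
go(.6495,-.2947,.043,36)"
```

```text
[ 0.64789657 -0.29265665  0.19715242]
[ 0.02  0.22 15.46] [-0.02  0.    0.17]
```

View pics/w2.png

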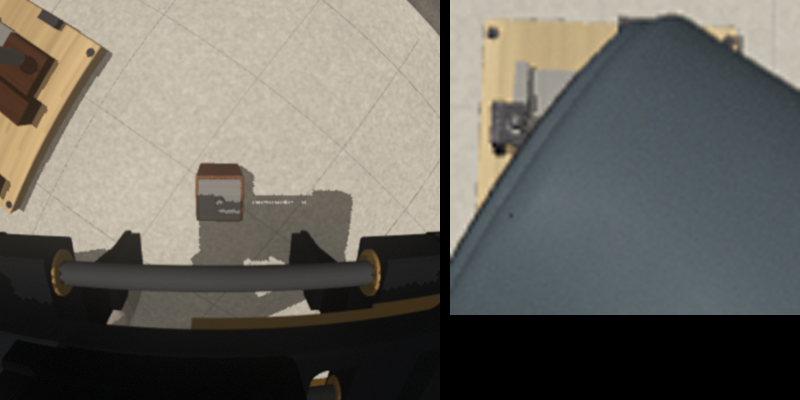

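The wrist view shows the foot square to the fingers and centred (px col 220). In the top view the jaw's tongue has moved past the bracket, so the jaw is open. I'll descend and grip the foot.

apply_moves(
  steps=[
    [[0,0.2,5,0,0,0,1],[0,0.2,10,0,0,0,1],[0,0.2,14,0,0,0,1],[0,0.2,15.4,0,0,0,1],[0,0.2,15.4,0,0,0,0.3],[0,0.2,15.4,0,0,0,0],[0,0.2,15.4,0,0,0,-1],[0,0.2,15.4,0,0,0,-1],[0,0.2,15.4,0,0,0,-1],[0,0.2,15.4,0,0,0,-1],[0,0.2,15.4,0,0,0,-1]],
  ],
)

```text
time_s: 8.62
position: [0.6492, -0.2965, 0.0441]
tcp_rot: [[0.809, 0.588, 0.0], [0.588, -0.809, -0.0], [0.0, 0.0, -1.0]]
force: [-0.5, 0.1, 3.9]
opening: 0.502
grasp_force: 30.0
```

apply_moves(
  steps=[
    [[0,0,-3,0,0,0,-1],[0,0,-7,0,0,0,-1],[0,0,-12,0,0,0,-1],[0,0,-16,0,0,0,-1],[0,0,-16,0,0,0,-1],[0,0,-16,0,0,0,-1]],
  ],
)

```text
time_s: 9.38
position: [0.648, -0.2958, 0.2018]
tcp_rot: [[0.809, 0.588, -0.003], [0.588, -0.809, 0.002], [-0.001, -0.003, -1.0]]
force: [-0.5, -0.1, -1.3]
opening: 0.507
grasp_force: 30.0
```

```bash
python3 -c "
from h import *
s=bot.read_state();print(s['position'],s['force'],s['opening'])
go(.5425,-.0235,.2,-1)"
```

```text
[ 0.64803309 -0.29575968  0.20183107] [-0.50005155 -0.11891097 -1.34761823] 0.5071038297309767
[  7.47 -28.23   0.26] [-0.14  0.12 37.01]
```

apply_moves(
  steps=[
    [[1.5,-5.6,0,0,0,7.4,-1],[3,-11.3,0,0,0,14.8,-1],[4.5,-17,0.2,0,0,22,-1],[6,-22.6,0.2,0,0,30,-1],[7.5,-28.2,0.2,0,0,37,-1],[7.5,-28.2,0.2,0,0,37,-1],[7.5,-28.2,0.2,0,0,37,-1],[7.5,-28.2,0.2,0,0,37,-1],[7.5,-28.2,0.2,0,0,37,-1]],
  ],
)

```text
time_s: 10.5
position: [0.5444, -0.0254, 0.2012]
tcp_rot: [[1.0, -0.019, -0.0], [-0.019, -1.0, -0.0], [-0.0, 0.0, -1.0]]
force: [0.2, 1.1, -1.7]
opening: 0.503
grasp_force: 30.0
```

```bash
python3 -c "
from h import *
import cv2
s=bot.read_state();print(s['position'],s['force'],s['opening'])
go(.5425,-.0235,.069,-1)
w=bot.capture('wrist');t=bot.capture('scene')
C=np.zeros((400,800,3),np.uint8)
C[:,:440]=w[:,100:540]
C[:350,450:]=cv2.resize(t[170:290,260:380],(350,350),interpolation=cv2.INTER_CUBIC)
cv2.imwrite('pics/w3.png',C)"
```

```text
[ 0.54437325 -0.02538094  0.20115249] [ 0.24051467  1.05338512 -1.74304211] 0.5031698575056363
[-0.19 -0.18 13.22] [ 0.    0.01 -0.09]
```

View pics/w3.png

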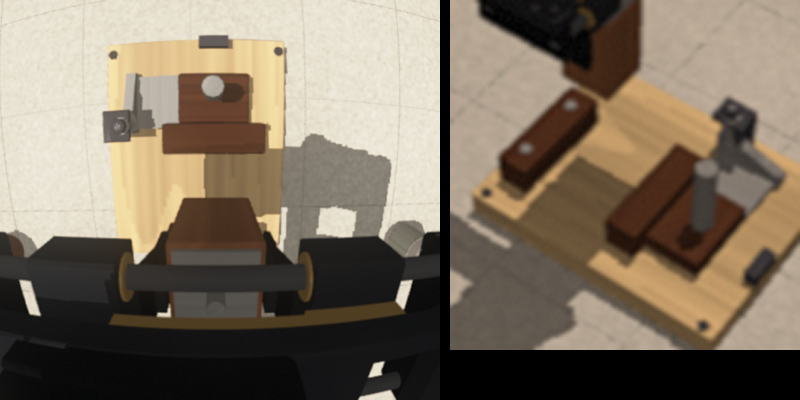

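The jaw is open and holding, and the foot hangs over the gap, square to it. I'll lower it.

apply_moves(
  steps=[
    [[-0.2,-0.2,4,0,0,0,-1],[-0.2,-0.2,8,0,0,0,-1],[-0.2,-0.2,11,0,0,0,-1],[-0.2,-0.2,12.4,0,0,0,-1],[-0.2,-0.2,12.8,0,0,0,-1],[-0.2,-0.2,13,0,0,0,-1],[-0.2,-0.2,13.1,0,0,0,-1],[-0.2,-0.2,13.1,0,0,0,-1]],
  ],
)

```text
time_s: 11.6
position: [0.5424, -0.0222, 0.0713]
tcp_rot: [[1.0, -0.017, 0.001], [-0.017, -1.0, -0.0], [0.001, 0.0, -1.0]]
force: [-0.4, 0.5, -1.5]
opening: 0.502
grasp_force: 30.0
```

Weight is still on the gripper (-1.5 N), so I'll lower it 1–2 mm more.

apply_moves(
  steps=[
    [[0,0,0.1,0,0,0,-1],[0,0,0.2,0,0,0,-1],[0,0,0.2,0,0,0,-1]],
  ],
)

```text
time_s: 11.98
position: [0.5422, -0.0222, 0.0691]
tcp_rot: [[1.0, -0.017, 0.001], [-0.017, -1.0, -0.0], [0.001, 0.0, -1.0]]
force: [-1.0, 0.3, 3.2]
opening: 0.501
grasp_force: 30.0
```

Contact (+3.2 N). Next I'll release and retreat.

apply_moves(
  steps=[
    [[0,0,0,0,0,0,0.2],[0,0,0,0,0,0,0.4],[0,0,0,0,0,0,0.7],[0,0,0,0,0,0,0.7],[0,0,-2,0,0,0,0.7],[0,0,-6,0,0,0,0.7],[0,0,-11,0,0,0,0.7],[0,0,-16,0,0,0,0.7],[-6,0,-18,0,0,0,0.7],[-10,0,-18,0,0,0,0.7],[-10,0,-18,0,0,0,0.7],[-10,0,-18,0,0,0,0.7]],
  ],
)

```text
time_s: 13.48
position: [0.443, -0.0207, 0.2489]
tcp_rot: [[1.0, -0.018, 0.002], [-0.018, -1.0, -0.001], [0.002, 0.001, -1.0]]
force: [-0.5, 0.1, -0.2]
opening: 0.85
grasp_force: 0.0
```

```bash
python3 -c "
from h import *
import cv2
w=bot.capture('wrist');t=bot.capture('scene')
C=np.zeros((400,800,3),np.uint8)
C[:,:440]=w[:,100:540]
C[:350,450:]=cv2.resize(t[170:290,260:380],(350,350),interpolation=cv2.INTER_CUBIC)
cv2.imwrite('pics/w4.png',C)"
```

```text
(no output)
```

View pics/w4.png

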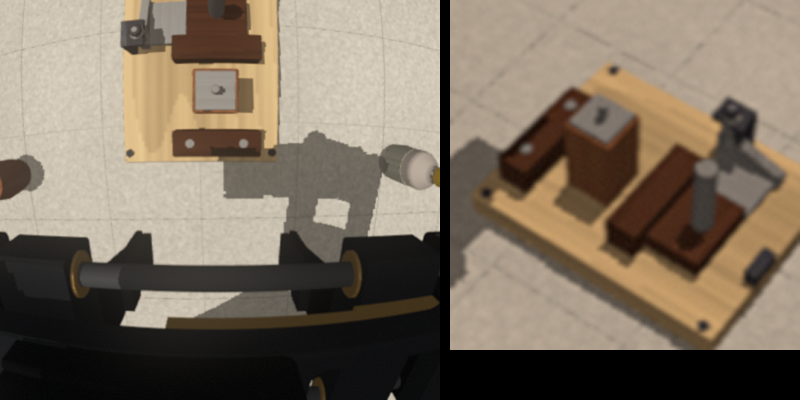

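The foot stands upright, square and centred between the fence and the open jaw, and the gripper is clear of everything.

```bash
python3 -c "
from rig import bot
print(bot.hand_in())"
```

```text
the job is handed in; nothing more can be done
None
```

I handed the job in after about 13.5 s on the robot clock: the jaw is held open in its notch, the square foot stands upright and square on the bed between fence and jaw, and the round foot was not touched; the hand-in returned no verdict.

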